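# Check a large cell on the shelf tester

### The arm

A 6-joint arm with a two-finger parallel gripper is mounted at the origin on the work surface. World frame = base frame: x ahead of the robot, y to its left, z up, the work surface at z = 0. Lengths are in m, angles in degrees, forces in N, time in s.
With the tool pointing down it reaches from about 0.425 to 0.95 m from the base axis. Payload 3.5 kg.
Tool frame: the origin (TCP) lies at the very end of the fingers, on their centre line; the grasp point (between the pads) lies 19 mm behind it; z points along the fingers, y is the direction in which the jaws open and shut (so a half turn about z gives the same grasp; the last joint's range is limited). The gripper opens to 85 mm and grips with 20 to 120 N. Pads are 22 mm wide; open, the fingers measure 114 mm over their backs; the gripper's body (76 mm by 85 mm) begins 54 mm behind the grasp point. The pads swing forward as they close: fully open they stand 13 mm farther back than shut.
Start: joints at [55.749, 16.404, 90.338, -0, 73.258, -8.594], TCP at [0.292, 0.608, 0.231] pointing down, gripper open.
Joint ranges: [-158.93, 158.93], [-51.34, 127.21], [12.03, 142.37], [-87.48, 267.48], [13.55, 161.25], [-162.69, 162.69]. Speed limits (degrees/s): [159.86, 159.86, 180, 180, 180, 180].

### API

Orientations are given as a 3x3 rotation matrix whose columns are the frame's x, y, z axes.
In Python, from bench import telemetry, viewer, job_done gives the robot as it stands.
- The arm moves only by the tool carry_out, never from a script. Its argument "motion" is a list of rows, each a list of 6 numbers: the shift along the tool's x, y, z in mm, then the turn, a rotation vector about the tool's x, y, z in degrees. In form: [[tx, ty, tz, ax, ay, az], ...]. A call has 1 to 8 rows; each row is the pose to reach, as a shift and turn from the pose measured when the call began, along the tool's axes at that moment; what a row does not reach only later rows make up. A row lasts 1/8 s, in which the tool goes at most 62.5 mm and 10.7 degrees, less where a joint would pass 70% of its speed; a pose out of reach is approached as far as the arm can. A call with a gripper value outside its range is refused whole. "grip" is the opening in per cent of the stroke, from 0 (shut) to 100 (fully open), set as the call begins (left out, the last holds). The fingers move at their own pace and stop on an object; "newtons" is the grip in N (left out, the last holds). Time passes only in rows, so rows that repeat a pose let the fingers close. It gives the time, the measured TCP pose, the force and the opening at its end, in the units of the state.
- telemetry.read_state(): the state, without advancing time (a new reading comes with each control period).
- viewer.capture(name): name is "scene" or "top" or "wrist"; returns the picture (420x560x3 uint8, red, green, blue); there is no depth.
- viewer.calibration(name): a dict with "fov_y" (degrees; the focal length in pixels is half the picture's height over the tangent of half this angle, whatever the lens; pixels are square), "cx", "cy" (the principal point, pixels), "dist" ([k1, k2, p1, p2, k3] as OpenCV has them; the pictures are not rectified), "extrinsics" (4x4, takes a point from camera to world coordinates); the wrist camera has in their place "mount" (4x4, takes a point from camera to tool coordinates, whose origin is the TCP and whose axes are the flange's). Camera axes: x right, y down, z forward; pixel columns grow to the right and rows downward; lengths in m; the calibration is good to about 2 mm. A picture is of the moment at which its call begins: read the wrist's pose just before it. calibration takes no time and is no camera call.
- job_done(): hands the job in, once; it reports no verdict.
The state is a dict: "time": time; "joints": joint angles; "qd": joint speeds; "effort": joint torques, N m; "eef_pos": TCP position; "eef_rot": TCP orientation; "wrist_force": force on the tool from outside, world axes, zero at the start; "moment": the same for the moment, N m; "grip_width": finger opening in m.
Only numpy, scipy, OpenCV 4.12 (cv2) and the standard library are available. Lean on these libraries where they do the work, as an engineer would, in place of code of your own. Each camera call takes 0.05 s, during which the arm holds its last target. There are 200 camera calls.

### The job

Check the large copper-topped cell: take it from the white tray and stand it, terminal nub up, right down in the round well of the yellow tester, then move the red probe from its blue holder into the tester's small terminal opening, easing it in gently without forcing it until its collar is flush. With both in place, press the green test button fully down and let it come back up; leave the cell and probe in the tester, and leave the other cells, the flashlight and the glass bulb vial standing where they are.

Things in the scene. Friction and masses are not known exactly. Their poses are not given: they have to be found in the camera images.
- cell: The large cell: upright black cylinder with a copper-coloured upper band and a steel nub on top, 33 mm diameter, 61.5 mm tall with the nub (1.5 mm), about 140 g. Origin at the centre of its underside, z up towards the nub. Stands in the white tray, in any of three places 62 mm apart.
- small_cell: Bystander: upright green cylindrical cell, 26 mm diameter, 50 mm tall, in the tray. Origin at the centre of its underside.
- block_cell: Bystander: upright grey rectangular block cell, 26.5 x 17.5 mm, 48.5 mm tall, in the tray. Origin at the centre of its underside.
- tray: White open plastic tray, fixed, 100 mm (its x) by 190 mm (its y), walls 25 mm high and 4 mm thick, floor 4 mm thick. Origin at the centre of its underside. The cells stand in a row along its y axis, at about y = -62, 0 and 62 mm, up to 12 mm off the row.
- tester: Yellow cell tester, fixed, 110 mm (its x) by 240 mm (its y), flat top 55 mm high. Origin at the centre of its underside. Along its y axis on the top: green button at y = -85 mm, round well for the cell at y = 0, small probe terminal opening at y = +85 mm.
- tester_well (a point): Centre of the mouth of the tester's round well, level with the tester's top; well 37 mm diameter, 25 mm deep, with a 3 mm chamfer, ringed in black. z up, axes as the tester's.
- tester_terminal (a point): Centre of the mouth of the tester's terminal opening, level with the tester's top; hole 10 mm diameter, 46 mm deep, with a 3 mm chamfer, ringed in red. z up, axes as the tester's.
- probe: Red test probe, upright, 116 mm long, about 60 g. Origin at the tip of its pin, z up along it. Steel pin 8 mm diameter, 40 mm long, tapered tip; black collar 22 mm diameter from 40 to 46 mm above the tip; red square barrel 20 x 20 mm (sides along its x, y) from 46 to 116 mm. Parked, the collar rests on the holder's top; fully plugged in, on the tester's top.
- holder: Blue block, fixed, 70 x 70 mm, 52 mm high, with a hole of 12 mm diameter, 46 mm deep, in the middle of its top, in which the probe is parked. Origin at the centre of its underside.
- test_button (a joint): Travel of the green spring test button on the tester: 0 is up, 0.006 m is fully down; fully down takes about 5 N.
- test_button_top (a point): Centre of the top face of the green test button (32 mm diameter); it is pressed straight down.
- flashlight: Bystander: aluminium flashlight standing on its head on the dark mat, 38 mm diameter at the head, 132 mm tall. Origin at the centre of its underside.
- vial: Bystander: glass vial with a halogen capsule bulb and a white cap, upright on the dark mat, 32 mm diameter, 78 mm tall. Origin at the centre of its underside.
There are look-alikes about, which are no part of the job. There is more than one size of the probe; the job needs the middle-sized.

How it is judged:
By the outcome, as a careful person would: the job done as asked, in the order asked, and still so for the second after the job is handed in, with the robot touching nothing.
It also fails if it takes over 64 s, if anything falls off the work surface, if the arm or the gripper's body presses on something with over 40 N, if the wrist force passes 120 N, or if a joint passes its speed limit or range.

## Working session

There is one attempt and no reset: what is moved stays moved. The work goes in short steps, Python scripts to look and compute and a tool call to move; the robot and the scene stay as the last step left them, time stands still between calls to the robot, and variables do not carry over. Pictures are saved under pics/ and viewed, about 8 in all and at most 12, crops included, and the job is handed in when it is done.

Besides the shell and the picture viewer there is one more tool, called after "Emit:" by a JSON object that holds its "fn" and its "kwargs". carry_out: Moves the arm, as the interface text tells. Its arguments: {"type":"object","properties":{"motion":{"type":"array","items":{"type":"array","items":{"type":"number"}}},"grip":{"type":"number"},"newtons":{"type":"number"}},"required":["motion"]}

```bash
mkdir -p pics; ls
python3 - <<'E'
from bench import telemetry, viewer
import cv2,numpy as np
print(telemetry.read_state())
for n in("scene","top"):
    im=viewer.capture(n); cv2.imwrite(f"pics/{n}0.png",im[:,:,::-1]); c=viewer.calibration(n); print(n,c)
print(viewer.calibration("wrist"))
E
```

```text
pics
{'time': 0.0, 'joints': array([ 5.57495360e+01,  1.64555349e+01,  9.04218351e+01,  8.02882679e-04,
        7.32607363e+01, -8.59592053e+00]), 'qd': array([-0.04469549, -0.03238285,  0.02256354, -0.08992125,  0.08596639,
        0.01963507]), 'effort': array([ 6.91148216e-05, -4.05987775e+01, -2.92622334e+01, -1.28680344e-04,
        5.71511730e-03, -2.19844132e-06]), 'eef_pos': array([0.29184887, 0.60791442, 0.22993202]), 'eef_rot': array([[-9.01418778e-01,  4.32946089e-01, -1.36769793e-03],
       [ 4.32948088e-01,  9.01416670e-01, -1.98485543e-03],
       [ 3.73530321e-04, -2.38132816e-03, -9.99997095e-01]]), 'wrist_force': array([-0.96556586,  0.30320951, -0.64473722]), 'moment': array([0.023637  , 0.0617568 , 0.00476508]), 'grip_width': 0.08513419065940327}
scene {'fov_y': 42.08475540220071, 'cx': 283.40866483232827, 'cy': 215.69653692301287, 'dist': array([-0.13131141,  0.        ,  0.        ,  0.        ,  0.        ]), 'extrinsics': array([[ 0.42552197,  0.71617386, -0.55319622,  1.31100168],
       [ 0.90493976, -0.33937834,  0.25672238, -0.30345283],
       [-0.0038849
[... 346 characters left out ...]
,
       [-0.99971115, -0.00507086,  0.02349242,  0.02663136],
       [-0.02325328, -0.04295555, -0.99880634,  1.29600549],
       [ 0.        ,  0.        ,  0.        ,  1.        ]])}
{'fov_y': 60.025566845265374, 'cx': 278.01746209050384, 'cy': 211.3167114194188, 'dist': array([-0.04424009,  0.        ,  0.        ,  0.        ,  0.        ]), 'mount': array([[ 3.13826828e-04, -9.53307979e-01, -3.01999667e-01,
         7.78815247e-02],
       [ 9.99999295e-01, -4.66780503e-05,  1.18650848e-03,
         1.15715948e-03],
       [-1.14520475e-03, -3.01999826e-01,  9.53307292e-01,
        -1.42368804e-01],
       [ 0.00000000e+00,  0.00000000e+00,  0.00000000e+00,
         1.00000000e+00]])}
```

View pics/top0.png

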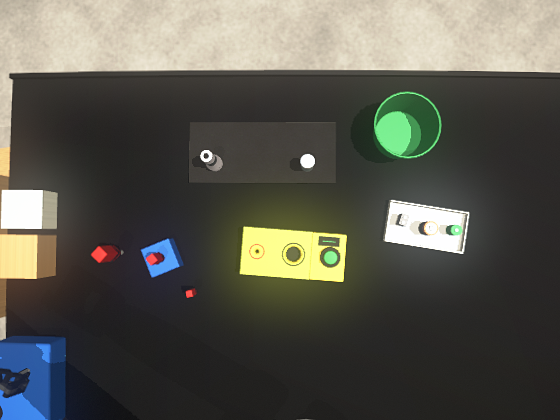

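View pics/scene0.png

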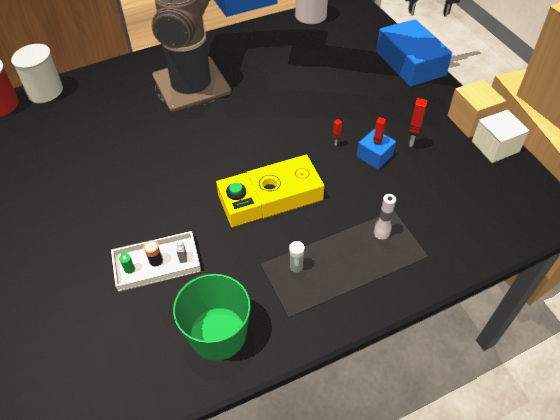

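The top view shows the tray at (427,227), the tester at (293,254), the mat objects at (208,157) and (307,161), and the bin at (407,125).

There are three red probes: a large one at (104,254), one in the blue holder at (152,258) and a small one at (190,293). The one in the holder is the middle size and fits the description. The large cell is the copper-topped one at (430,228). The others are green at (455,230) and grey at (402,219).

I'll confirm both in an enlarged crop and measure them.

```bash
cat > h.py <<'E'
import numpy as np, cv2
from bench import telemetry, viewer
def cam(n, st=None):
    c=viewer.calibration(n); f=210/np.tan(np.radians(c["fov_y"]/2))
    K=np.array([[f,0,c["cx"]],[0,f,c["cy"]],[0,0,1]])
    if n=="wrist":
        T=np.eye(4); T[:3,:3]=st["eef_rot"]; T[:3,3]=st["eef_pos"]; E=T@c["mount"]
    else: E=c["extrinsics"]
    return K,c["dist"],E
def ray(C,uv):
    K,d,E=C; p=cv2.undistortPoints(np.float64(uv).reshape(-1,1,2),K,d).reshape(-1,2)
    r=np.c_[p,np.ones(len(p))]@E[:3,:3].T
    return E[:3,3],r/np.linalg.norm(r,axis=1)[:,None]
def plane(C,uv,z):
    o,r=ray(C,uv); return o+r*((z-o[2])/r[:,2])[:,None]
def tri(rays):
    A=0;b=0
    for o,r in rays:
        P=np.eye(3)-np.outer(r,r); A=A+P; b=b+P@o
    return np.linalg.solve(A,b)
def proj(C,X):
    K,d,E=C; W=np.linalg.inv(E); rv,_=cv2.Rodrigues(W[:3,:3])
    return cv2.projectPoints(np.float64(X).reshape(-1,1,3),rv,W[:3,3],K,d)[0].reshape(-1,2)
def blobs(im,lo,hi,amin=8):
    "HSV-range blobs: (area, centroid, bbox, mask)"
    m=cv2.inRange(cv2.cvtColor(im,cv2.COLOR_RGB2HSV),np.array(lo),np.array(hi))
    n,L,s,c=cv2.connectedComponentsWithStats(m)
    return sorted([(int(s[i,4]),c[i].round(1),s[i,:4],L==i) for i in range(1,n) if s[i,4]>=amin],key=lambda t:-t[0])
def shot(n,name):
    st=telemetry.read_state(); im=viewer.capture(n); cv2.imwrite(f"pics/{name}.png",im[:,:,::-1]); return st,im,cam(n,st)
E
python3 - <<'E'
from h import *
t=cv2.imread("pics/top0.png")[:,:,::-1]; s=cv2.imread("pics/scene0.png")[:,:,::-1]
for nm,im in(("top",t),("scene",s)):
    for cn,lo,hi in(("red",(0,150,60),(6,255,255)),("red2",(174,150,60),(180,255,255)),("yel",(24,120,120),(34,255,255)),("green",(55,120,60),(80,255,255)),("copper",(5,60,120),(20,170,255)),("blue",(100,150,80),(120,255,255))):
        for b in blobs(im,lo,hi)[:6]: print(nm,cn,b[0],b[1],b[2])
C=cam("top")
print("button",plane(C,(331,258),.06),"well",plane(C,(293,254),.055),"term",plane(C,(257,252),.055),"cell",plane(C,(430,228),.064),"probe",plane(C,(152,258),.128))
a=cv2.resize(t[200:310,80:220],None,fx=3.4,fy=3.4,interpolation=2); b=cv2.resize(s[220:300,100:210],None,fx=3.0,fy=3.0,interpolation=2);c=cv2.resize(s[85:175,320:440],None,fx=2.6,fy=2.6,interpolation=2)
o=np.zeros((600,800,3),np.uint8)
o[:a.shape[0],:a.shape[1]]=a; o[:b.shape[0],476:476+b.shape[1]][:,:324]=b[:,:324]; o[250:250+c.shape[0],480:480+c.shape[1]]=c
cv2.imwrite("pics/crop1.png",o[:,:,::-1])
E
```

```text
top red 243 [100.9 253.3] [ 91 246  21  17]
top red 64 [190.1 293.1] [186 289  10   9]
top red 60 [151.5 259. ] [147 254  10  10]
top red2 96 [111.6 253.5] [106 246  12  16]
top red2 66 [157.9 257.7] [153 253  11  11]
top yel 333 [295.4 249. ] [239 226 108  56]
top yel 232 [292.8 254.6] [281 243  25  24]
top yel 67 [328.4 258.6] [319 248  22  20]
top yel 40 [256.6 251.1] [253 248   8   7]
top yel 12 [316.3 279.2] [311 279  11   2]
top yel 11 [328.9 280.1] [324 280  10   2]
top green 3538 [405.7 126.5] [373  92  69  67]
top green 8 [324.5 255.5] [324 252   3   8]
top copper 1223 [ 32.2 232. ] [  0 147  57 132]
top copper 252 [  3.7 294.7] [  0 277  29  41]
top copper 19 [256.3 245.8] [250 244  14   6]
top copper 16 [257.8 256.7] [251 253  13   6]
top copper 10 [424.7 224.4] [423 222   5   6]
top blue 4715 [ 35.  377.2] [  0 336  66  84]
top blue 873 [163.  256.6] [141 238  42  39]
top blue 20 [ 12.  378.9] [  9 377   6   5]
top blue 14 [  3.  375.6] [  2 374   4   5]
scene red 586 [ 6.7 95.4] [ 0 69 19 48]
scene red 383 [417.8 114.8] [409  98  19  35]
scene red 210 [379.2 129.3] [374 
[... 480 characters left out ...]
 green 18 [242.6 202.5] [237 201  12   5]
scene copper 3122 [544.4  71.5] [516   3  44 127]
scene copper 2799 [506.2 124.1] [448  75 112 106]
scene copper 1593 [142.9  20.9] [120   0  70  52]
scene copper 1140 [239.4  13.9] [202   0  94  32]
scene copper 806 [174.9  91.4] [153  68  63  41]
scene copper 479 [548.1 281.7] [527 256  33  50]
scene blue 3342 [412.8  52. ] [376  20  75  67]
scene blue 925 [375.4 149.7] [357 129  39  40]
scene blue 588 [241.8   5.1] [215   0  62  16]
button [[ 0.50099994 -0.05492754  0.06      ]] well [[0.50946269 0.03266061 0.055     ]] term [[0.5135016  0.11617681 0.055     ]] cell [[ 0.57116695 -0.28241367  0.064     ]] probe [[0.50078356 0.34255271 0.128     ]]
```

View pics/crop1.png

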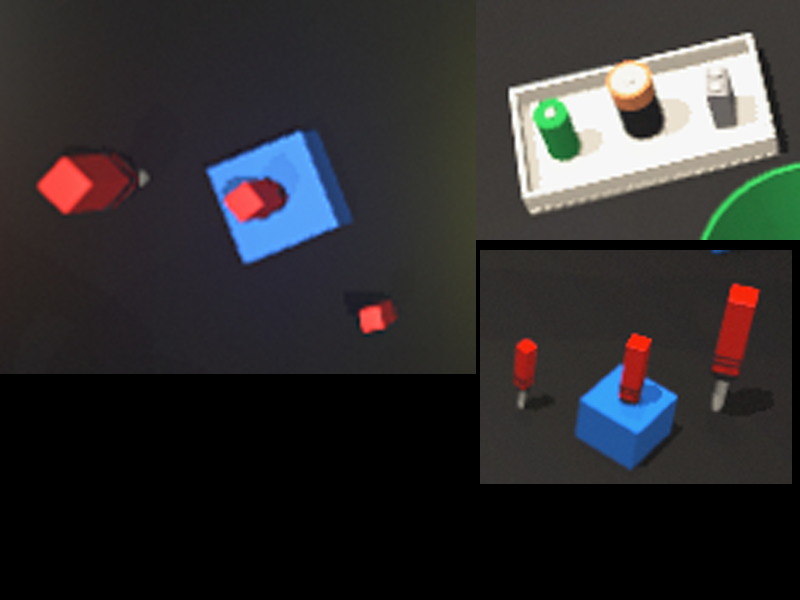

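The crop confirms both: the copper cell is in the middle of the tray, and the middle-sized red probe is parked in the blue holder. Next I'll fly over the cell.

```bash
cat >> h.py <<'E'
from scipy.spatial.transform import Rotation as R
def rot(a):
    y=np.array([np.cos(np.radians(a)),np.sin(np.radians(a)),0]); z=np.array([0,0,-1.]); return np.c_[np.cross(y,z),y,z]
def go(pos,a):
    "shift (tool mm) and turn (deg) from here to pos, tool down, jaw axis at yaw a"
    s=telemetry.read_state(); M=s["eef_rot"]
    best=min((R.from_matrix(M.T@rot(b)).as_rotvec(degrees=True) for b in(a,a+180)),key=np.linalg.norm)
    print("MOVE",(M.T@(np.array(pos)-s["eef_pos"])*1000).round(1),best.round(2), "t",round(s["time"],2),"joints",s["joints"].round(0))
E
python3 - <<'E'
from h import *
go((.575,-.283,.20),-7.8); go((.500,.20,.23),30)
E
```

```text
MOVE [-641.  -680.4   31.3] [-1.200e-01  6.000e-02  7.214e+01] t 0.1 joints [56. 16. 90.  0. 73. -9.]
MOVE [-364.2 -277.6    0.5] [-1.200e-01  2.000e-02  3.434e+01] t 0.1 joints [56. 16. 90.  0. 73. -9.]
```

Emit:
{"fn": "carry_out", "kwargs": {"motion": [[-641,-680,31,0,0,72],[-641,-680,31,0,0,72],[-641,-680,31,0,0,72],[-641,-680,31,0,0,72],[-641,-680,31,0,0,72],[-641,-680,31,0,0,72],[-641,-680,31,0,0,72],[-641,-680,31,0,0,72]], "grip": 100}}

```text
time: 1.1
eef_pos: [0.4434, 0.1302, 0.2144]
eef_rot: [[0.134, 0.991, -0.001], [0.991, -0.134, -0.002], [-0.002, -0.001, -1.0]]
wrist_force: [0.3, 0.9, 1.1]
grip_width: 0.0852
```

Run:
```python
from h import *
st,im,C=shot("wrist","w1"); print(st["eef_pos"],st["wrist_force"])
go((.575,-.283,.20),-7.8)
```

```text
[0.44344095 0.13024683 0.21444573] [0.30771037 0.85114153 1.05666168]
MOVE [-384.9  184.8   17.2] [ 0.04  0.41 -0.19] t 1.15 joints [  3. -10. 120.  -0.  70.  11.]
```

Emit:
{"fn": "carry_out", "kwargs": {"motion": [[-385,185,17,0,0.4,0],[-385,185,17,0,0.4,0],[-385,185,17,0,0.4,0],[-385,185,17,0,0.4,0],[-385,185,17,0,0.4,0],[-385,185,17,0,0.4,0],[-385,185,17,0,0.4,0],[-385,185,17,0,0.4,0]]}}

```text
time: 2.15
eef_pos: [0.575, -0.2868, 0.1985]
eef_rot: [[0.143, 0.99, -0.001], [0.99, -0.143, 0.0], [0.0, -0.001, -1.0]]
wrist_force: [0.4, 0.5, -0.9]
grip_width: 0.0857
```

Run:
```python
from h import *
st,im,C=shot("wrist","w2"); print(st["eef_pos"],st["qd"].round(1))
a=cv2.imread("pics/w1.png"); b=cv2.imread("pics/w2.png")
o=np.zeros((600,800,3),np.uint8); o[:300,:400]=cv2.resize(a,(400,300)); o[300:,:400]=cv2.resize(b,(400,300))
o[:300,400:]=cv2.resize(cv2.imread("pics/top0.png")[195:315,235:395],(400,300),interpolation=2)
cv2.imwrite("pics/c2.png",o)
```

```text
[ 0.57504878 -0.28682481  0.19849532] [ 3.1 -3.1  3.7  1.5  1.6  0.9]
```

View pics/c2.png

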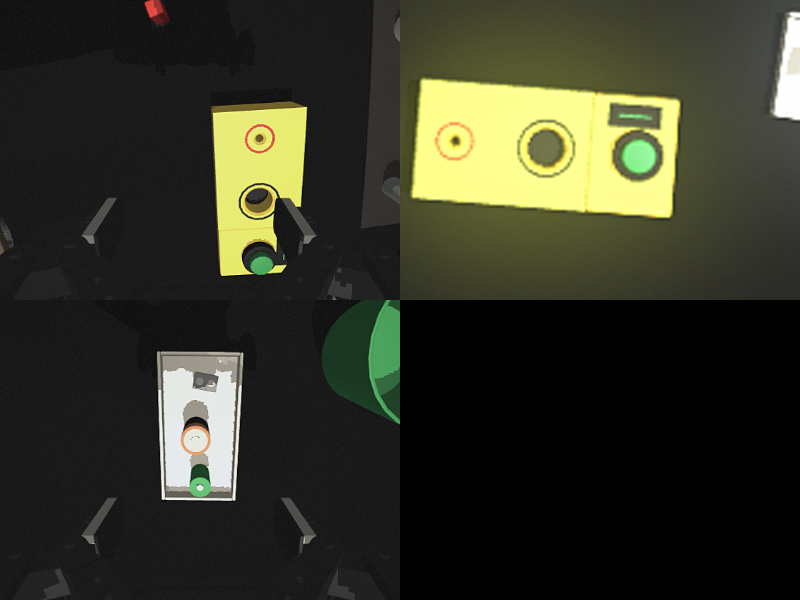

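View w1 shows the terminal ring at about (363,193), the well ring at about (361,282) and the button. View w2 shows the cell top at about (273,195), centred between green and grey. I'll measure these.

```bash
cat > m.py <<'E'
from h import *
def ell(mask,z,C):
    c=max(cv2.findContours(mask.astype(np.uint8),cv2.RETR_EXTERNAL,cv2.CHAIN_APPROX_NONE)[0],key=len)
    P=plane(C,c.reshape(-1,2),z)[:,:2].astype(np.float32)
    (x,y),(a,b),_=cv2.fitEllipse(P); return np.array([x,y]),(a*1000,b*1000)
E
python3 - <<'E'
from m import *
# cell
import bench
im=cv2.imread("pics/w2.png")[:,:,::-1]; st=telemetry.read_state(); C=cam("wrist",st)
hsv=cv2.cvtColor(np.ascontiguousarray(im),cv2.COLOR_RGB2HSV)
for b in blobs(im,(5,70,100),(20,255,255),20)[:4]:
    print("copper",b[0],b[1],b[2],"z=.064",ell(b[3],.064,C))
# tray
for b in blobs(im,(0,0,140),(180,40,255),200)[:2]: print("white",b[0],b[1],b[2])
for b in blobs(im,(55,80,60),(80,255,255),20)[:4]: print("green",b[0],b[1],b[2])
# tester from w1
st1=dict(eef_pos=np.array([0.44344095,0.13024683,0.21444573]),eef_rot=np.array([[0.134,.991,-.001],[.991,-.134,-.002],[-.002,-.001,-1]]))
C1=cam("wrist",st1); i1=cv2.imread("pics/w1.png")[:,:,::-1]; i1=np.ascontiguousarray(i1)
for b in blobs(i1,(0,120,80),(8,255,255),20)[:4]+blobs(i1,(172,120,80),(180,255,255),20)[:4]:
    print("red",b[0],b[1],b[2],ell(b[3],.055,C1))
for b in blobs(i1,(55,80,60),(80,255,255),20)[:2]: print("green",b[0],b[1],b[2],ell(b[3],.06,C1))
m=blobs(i1,(22,80,60),(35,255,255),500)[0][3]
cs,hi=cv2.findContours(m.astype(np.uint8),cv2.RETR_CCOMP,cv2.CHAIN_APPROX_NONE)
for c,h in zip(cs,hi[0]):
    if len(c)>30:
        P=plane(C1,c.reshape(-1,2),.055)[:,:2].astype(np.float32); print("yel",len(c),h[3],cv2.boundingRect(c),cv2.fitEllipse(P))
E
```

```text
copper 509 [273.6 194.7] [253 176  42  41] z=.064 (array([ 0.57148087, -0.28018683]), (32.25647658109665, 33.29205885529518))
white 15114 [278.7 165.6] [228  78 105 191]
white 2142 [278.2 197.2] [220  72 121 209]
green 6621 [536.9  88. ] [458   0 102 174]
green 918 [279.8 254.1] [265 230  30  46]
red 662 [216.9  14.1] [202   0  33  34] (array([0.41663826, 0.27340594]), (18.261229619383812, 25.465980172157288))
red 81 [365.7 178.7] [346 174  37  13] (array([0.51484704, 0.11759149]), (33.919334411621094, 36.77251935005188))
red 81 [377.4 193.7] [365 174  19  39] (array([0.51521081, 0.11957654]), (33.686425536870956, 35.362642258405685))
red 66 [350.2 201.5] [344 185  23  29] (array([0.51471597, 0.11848261]), (30.275383964180946, 31.95984661579132))
green 844 [365.1 368.5] [349 353  34  32] (array([ 0.50572693, -0.06140452]), (32.503675669431686, 39.577506482601166))
green 22 [396.7 358.6] [396 354   3  10] (array([ 0.53790987, -0.05312495]), (2.2340130526572466, 11.345189064741135))
yel 884 -1 (295, 142, 136, 244) ((0.5059375166893005, 0.0652201771736145), (0.1173006147146225, 0.2702500522136688), 168.6333465576172)
yel 119 0 (342, 173, 44, 43) ((0.5158941149711609, 0.11876782029867172), (0.03698498755693436, 0.0374068021774292), 6.926968574523926)
```

Run:
```python
from h import *
go((.5715,-.281,.031),-7.8)
```

```text
MOVE [  2.8  -3.5 167.7] [-0.08 -0.07 -0.35] t 2.2 joints [-35.  14.  97.   0.  69. -27.]
```

Emit:
{"fn": "carry_out", "kwargs": {"motion": [[3,-3.5,50,0,0,0],[3,-3.5,100,0,0,0],[3,-3.5,140,0,0,0],[3,-3.5,160,0,0,0],[3,-3.5,167.5,0,0,0],[3,-3.5,167.5,0,0,0]], "grip": 70}}

```text
time: 2.95
eef_pos: [0.5722, -0.2809, 0.0323]
eef_rot: [[0.141, 0.99, 0.0], [0.99, -0.141, 0.0], [0.001, 0.0, -1.0]]
wrist_force: [0.5, -0.3, -0.6]
grip_width: 0.0597
```

Emit:
{"fn": "carry_out", "kwargs": {"motion": [[0,0,0,0,0,0],[0,0,0,0,0,0],[0,0,0,0,0,0],[0,0,0,0,0,0],[0,0,0,0,0,0],[0,0,0,0,0,0]], "grip": 20, "newtons": 50}}

```text
time: 3.7
eef_pos: [0.5734, -0.2817, 0.0345]
eef_rot: [[0.141, 0.99, 0.003], [0.99, -0.141, -0.001], [-0.001, 0.003, -1.0]]
wrist_force: [-1.1, 1.1, 5.7]
grip_width: 0.0305
```

Emit:
{"fn": "carry_out", "kwargs": {"motion": [[0,0,-10,0,0,0],[0,0,-40,0,0,0],[0,0,-80,0,0,0],[0,0,-120,0,0,0],[0,0,-120,0,0,0]]}}

```text
time: 4.32
eef_pos: [0.5752, -0.283, 0.1594]
eef_rot: [[0.141, 0.99, 0.01], [0.99, -0.141, -0.006], [-0.005, 0.011, -1.0]]
wrist_force: [-0.8, -0.2, -1.8]
grip_width: 0.0306
```

Run:
```python
from h import *
st,im,C=shot("wrist","w3"); print(st["eef_pos"],st["wrist_force"],st["grip_width"],st["joints"])
go((.5095,.033,.15),20)
```

```text
[ 0.57520661 -0.28304902  0.15940334] [-0.82031755 -0.17445388 -1.82139437] 0.030600665093847398 [-3.52699162e+01  1.55552892e+01  9.91944718e+01  3.77143518e-02
  6.45663139e+01 -2.71566154e+01]
MOVE [ 302.8 -108.2    4.9] [  0.3    0.22 -28.13] t 4.38 joints [-35.  16.  99.   0.  65. -27.]
```

View pics/w3.png

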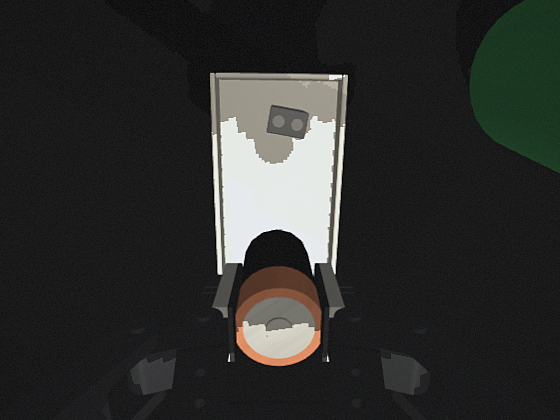

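The cell is gripped squarely and held upright, with its top at (278,327), and both bystanders are untouched. I'll move to a viewing pose short of the well.

Run:
```python
from m import *
st=telemetry.read_state();C=cam("wrist",st); im=np.ascontiguousarray(cv2.imread("pics/w3.png")[:,:,::-1])
z=st["eef_pos"][2]+.0295
for b in blobs(im,(5,70,150),(20,255,255),50)[:3]:
    e=ell(b[3],z,C); d=np.r_[e[0],z]-st["eef_pos"]; print(b[0],b[1],b[2],e,"tool mm",(st["eef_rot"].T@d*1000).round(1))
go((.505,-.025,.15),-4)
```

```text
893 [276.9 350.8] [237 326  83  40] (array([ 0.57267022, -0.28666157]), (25.03984607756138, 28.84111739695072)) tool mm [ -4.8  -0.2 -29.5]
MOVE [ 244.8 -104.4    5.1] [ 0.34  0.15 -4.13] t 4.38 joints [-35.  16.  99.   0.  65. -27.]
```

Emit:
{"fn": "carry_out", "kwargs": {"motion": [[60,-25,5,0.3,0.2,-1],[120,-50,5,0.3,0.2,-2],[180,-76,5,0.3,0.2,-3],[225,-96,5,0.3,0.2,-4],[245,-104,5,0.3,0.2,-4],[245,-104,5,0.3,0.2,-4],[245,-104,5,0.3,0.2,-4]]}}

```text
time: 5.25
eef_pos: [0.505, -0.0252, 0.1488]
eef_rot: [[0.072, 0.997, -0.001], [0.997, -0.072, 0.001], [0.001, -0.001, -1.0]]
wrist_force: [-0.2, -0.6, -1.9]
grip_width: 0.0307
```

Run:
```python
from m import *
st,im,C=shot("wrist","w4"); p=st["eef_pos"]; print(p,st["eef_rot"][:,2],st["qd"].round(1),st["wrist_force"])
z=p[2]+.0295
for uv in((279,324),(279,322),(279,328)):
    print("held",uv,(st["eef_rot"].T@(plane(C,uv,z)[0]-p)*1000).round(1))
m=blobs(im,(22,80,60),(35,255,255),500)[0][3]
cs,hi=cv2.findContours(m.astype(np.uint8),cv2.RETR_CCOMP,cv2.CHAIN_APPROX_NONE)
for c,h in zip(cs,hi[0]):
    if len(c)>30: print("yel",len(c),h[3],cv2.boundingRect(c),cv2.fitEllipse(plane(C,c.reshape(-1,2),.055)[:,:2].astype(np.float32)))
```

```text
[ 0.50496514 -0.02521549  0.14884617] [-1.12121087e-03  7.83231271e-04 -9.99999065e-01] [-0.8  0.1 -0.9  0.   0.1  0.2] [-0.2428566  -0.62212798 -1.89880216]
held (279, 324) [  0.1   0.2 -29.5]
held (279, 322) [  0.9   0.2 -29.5]
held (279, 328) [ -1.6   0.2 -29.5]
yel 1207 -1 (185, 0, 189, 288) ((0.5100375413894653, 0.025935614481568336), (0.12415213137865067, 0.21074101328849792), 176.61741638183594)
yel 86 0 (302, 189, 44, 3) ((0.5365988612174988, -0.00840494129806757), (0.001431494951248169, 0.060416363179683685), 85.92036437988281)
yel 250 0 (236, 84, 87, 87) ((0.5096942782402039, 0.034053120762109756), (0.054106347262859344, 0.05421889200806618), 70.51798248291016)
```

View pics/w4.png

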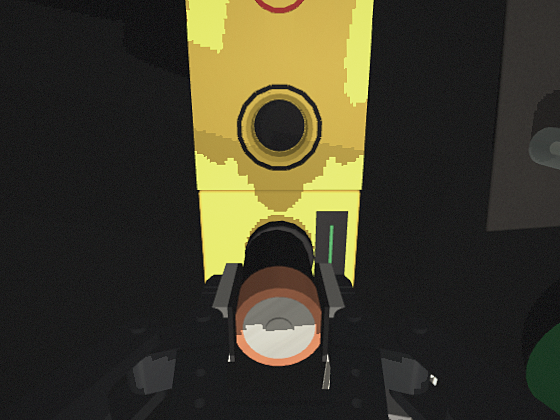

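w4 shows the well ring centre at (279,127), which gives (0.5097, 0.0341). This agrees with the top view's (0.5095, 0.0327) to within 1.5 mm. The held cell's axis is at the tool axis.

Emit:
{"fn": "carry_out", "kwargs": {"motion": [[50,0.4,10,0,0,0],[59.5,0.4,30,0,0,0],[59.5,0.4,47,0,0,0],[59.5,0.4,47,0,0,0],[59.5,0.4,47,0,0,0]]}}

```text
time: 5.92
eef_pos: [0.5105, 0.0328, 0.1026]
eef_rot: [[0.074, 0.997, 0.0], [0.997, -0.074, 0.001], [0.001, 0.0, -1.0]]
wrist_force: [0.0, -0.0, -1.7]
grip_width: 0.0305
```

Run:
```python
from h import *
go((.5097,.0341,.0605),-4); print(telemetry.read_state()["eef_pos"])
```

```text
MOVE [ 1.2 -0.9 42.1] [ 0.   -0.03 -0.26] t 5.92 joints [ -8.   4. 119.   0.  57.  -3.]
[0.5105232  0.032829   0.10260912]
```

Emit:
{"fn": "carry_out", "kwargs": {"motion": [[0.9,-0.9,8,0,0,0],[0.9,-0.9,14,0,0,0],[0.9,-0.9,18,0,0,0],[0.9,-0.9,22,0,0,0],[0.9,-0.9,25,0,0,0],[0.9,-0.9,25,0,0,0]]}}

```text
time: 6.68
eef_pos: [0.5095, 0.0339, 0.0773]
eef_rot: [[0.074, 0.997, -0.001], [0.997, -0.074, 0.001], [0.001, -0.001, -1.0]]
wrist_force: [-0.5, 0.1, -1.0]
grip_width: 0.0307
```

Free of contact at a bottom height of about 47 mm, so it's inside the mouth. I'll continue down.

Emit:
{"fn": "carry_out", "kwargs": {"motion": [[0,0,4,0,0,0],[0,0,8,0,0,0],[0,0,11,0,0,0],[0,0,13,0,0,0],[0,0,15,0,0,0],[0,0,16,0,0,0],[0,0,17,0,0,0],[0,0,17,0,0,0]]}}

```text
time: 7.68
eef_pos: [0.5095, 0.0339, 0.0606]
eef_rot: [[0.074, 0.997, -0.001], [0.997, -0.074, 0.001], [0.001, -0.001, -1.0]]
wrist_force: [-1.0, 0.3, 1.1]
grip_width: 0.0307
```

Emit:
{"fn": "carry_out", "kwargs": {"motion": [[0,0,1,0,0,0],[0,0,1.5,0,0,0],[0,0,1.5,0,0,0]]}}

```text
time: 8.05
eef_pos: [0.5096, 0.0339, 0.0605]
eef_rot: [[0.074, 0.997, -0.002], [0.997, -0.074, 0.001], [0.0, -0.002, -1.0]]
wrist_force: [-4.5, 0.6, 9.1]
grip_width: 0.0306
```

Emit:
{"fn": "carry_out", "kwargs": {"motion": [[0,0,0,0,0,0],[0,0,0,0,0,0],[0,0,0,0,0,0],[0,0,-60,0,0,0],[0,0,-120,0,0,0],[0,0,-150,0,0,0],[0,0,-150,0,0,0]], "grip": 70}}

```text
time: 8.93
eef_pos: [0.5117, 0.0336, 0.2137]
eef_rot: [[0.074, 0.997, 0.005], [0.997, -0.074, -0.0], [0.0, 0.005, -1.0]]
wrist_force: [0.5, -0.1, -0.3]
grip_width: 0.0596
```

Run:
```python
from m import *
st,im,C=shot("wrist","w5"); p=st["eef_pos"]; print(p,st["wrist_force"],st["grip_width"])
go((.50,.27,.22),-4)
```

```text
[0.5117425  0.03358082 0.21374047] [ 0.50011396 -0.06813542 -0.29066273] 0.05956368953500872
MOVE [234.8 -27.7  -8.8] [ 0.03 -0.02 -0.24] t 8.97 joints [ -8.  -3. 114.   0.  69.  -3.]
```

View pics/w5.png

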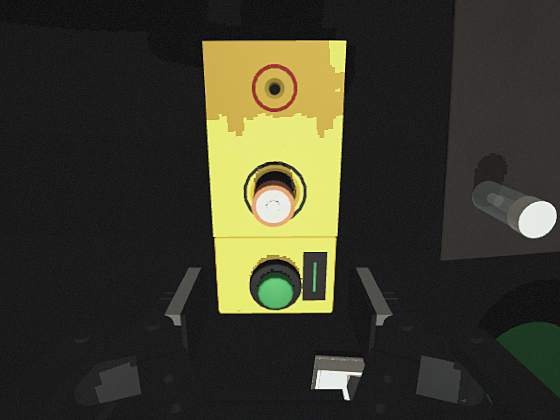

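The cell is seated upright, with its top at (274,205). The terminal ring is at (274,88) and the button at (275,290). Next I'll measure the terminal and go look at the probe.

Run:
```python
from m import *
st=telemetry.read_state(); C=cam("wrist",st); im=np.ascontiguousarray(cv2.imread("pics/w5.png")[:,:,::-1])
h=cv2.cvtColor(im,cv2.COLOR_RGB2HSV); m=((h[:,:,0]<8)|(h[:,:,0]>172))&(h[:,:,1]>140)&(h[:,:,2]>60); m[:60]=0;m[115:]=0;m[:,:240]=0;m[:,310:]=0
print("term",ell(m,.055,C), m.sum())
for b in blobs(im,(5,70,100),(20,255,255),20)[:3]: 
    if abs(b[1][0]-274)<15 and b[1][1]>150: print("copper",b[1],b[2],ell(b[3],.090,C))
for b in blobs(im,(55,80,60),(80,255,255),50)[:3]: print("green",b[1],b[2],ell(b[3],.0655,C))
```

```text
term (array([0.51363879, 0.1191964 ]), (34.459080547094345, 34.78967398405075)) 410
copper [273.1 204. ] [251 185  44  42] (array([0.50648916, 0.03399222]), (32.64300897717476, 32.6971709728241))
green [275.2 290.6] [257 273  37  36] (array([ 0.50139123, -0.0527208 ]), (31.434476375579834, 35.82993894815445))
green [314.2 276.4] [313 262   4  30] (array([ 0.53690338, -0.04008052]), (2.3954955395311117, 36.337099969387054))
```

Emit:
{"fn": "carry_out", "kwargs": {"motion": [[60,-7,-9,0,0,0],[120,-14,-9,0,0,0],[180,-21,-9,0,0,0],[225,-28,-9,0,0,0],[235,-28,-9,0,0,0],[235,-28,-9,0,0,0],[235,-28,-9,0,0,0]]}}

```text
time: 9.85
eef_pos: [0.4997, 0.2688, 0.2191]
eef_rot: [[0.075, 0.997, -0.001], [0.997, -0.075, -0.001], [-0.001, -0.001, -1.0]]
wrist_force: [-0.1, -0.6, -0.6]
grip_width: 0.0597
```

Run:
```python
from m import *
st,im,C=shot("wrist","w6"); print(repr(st["eef_pos"]),repr(st["eef_rot"]),st["qd"].round(1))
for b in blobs(im,(0,120,50),(8,255,255),60)+blobs(im,(172,120,50),(180,255,255),60): print("red",b[0],b[1],b[2])
for b in blobs(im,(100,120,50),(125,255,255),200)[:2]: print("blue",b[0],b[1],b[2])
```

```text
array([0.4996519 , 0.26881347, 0.2191313 ]) array([[ 7.53676528e-02,  9.97155234e-01, -1.07538610e-03],
       [ 9.97155457e-01, -7.53684945e-02, -7.64790982e-04],
       [-8.43665562e-04, -1.01468662e-03, -9.99999129e-01]]) [-0.5 -0.6 -0.3  0.1  0.1  0.1]
red 964 [267.   99.4] [247  78  41  43]
red 734 [183.9 200.2] [167 182  36  36]
red 105 [306.3 334.3] [289 321  35  29]
blue 4775 [268.5  83.6] [212  37 115 120]
```

View pics/w6.png

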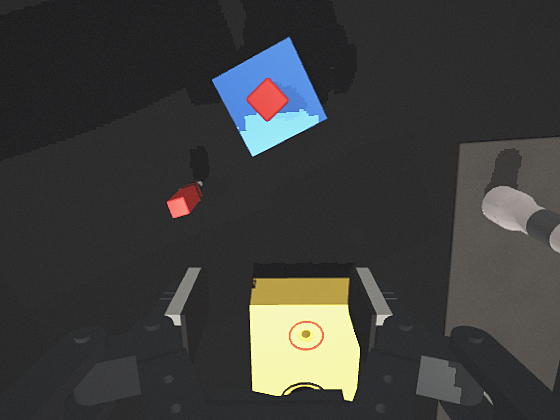

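w6 shows the probe top at (267,99) in the blue holder at (268,97), seen nearly from above and about 45° to the tool. The small probe is at (184,200) and the terminal ring at (306,334).

Run:
```python
from m import *
st=telemetry.read_state(); C=cam("wrist",st); im=np.ascontiguousarray(cv2.imread("pics/w6.png")[:,:,::-1])
m=blobs(im,(0,120,50),(8,255,255),60)[0][3]
c=max(cv2.findContours(m.astype(np.uint8),0,1)[0],key=len).reshape(-1,2)
for z in(.128,):
    P=plane(C,c,z)[:,:2].astype(np.float32)*1000; print("probe top mm",cv2.minAreaRect(P))
b=[t for t in blobs(im,(85,60,50),(125,255,255),200)][0]
c=max(cv2.findContours(b[3].astype(np.uint8),0,1)[0],key=len).reshape(-1,2)
print("holder top",cv2.minAreaRect(plane(C,c,.052)[:,:2].astype(np.float32)*1000))
mr=[t for t in blobs(im,(0,120,50),(8,255,255),60)][2][3]; print("term",ell(mr,.055,C))
t=np.ascontiguousarray(cv2.imread("pics/top0.png")[:,:,::-1]);
```

```text
probe top mm ((498.7998046875, 346.1451416015625), (18.906694412231445, 18.490365982055664), 39.83658981323242)
holder top ((498.88897705078125, 346.367919921875), (71.5393295288086, 71.28755187988281), 22.722360610961914)Traceback (most recent call last):
  File "<stdin>", line 10, in <module>
IndexError: list index out of range
```

Run:
```python
from h import *
go((.4988,.3462,.16),39.8);go((.4988,.3462,.16),-50.2)
```

```text
MOVE [77.2 -6.9 59.5] [-3.000e-02  1.000e-02 -4.415e+01] t 9.9 joints [ 18.   4. 106.  -0.  70.  22.]
MOVE [77.2 -6.9 59.5] [-1.000e-02  3.000e-02  4.585e+01] t 9.9 joints [ 18.   4. 106.  -0.  70.  22.]
```

Emit:
{"fn": "carry_out", "kwargs": {"motion": [[20,-2,10,0,0,-10],[40,-4,20,0,0,-20],[60,-7,30,0,0,-30],[77,-7,40,0,0,-40],[77,-7,59.5,0,0,-44],[77,-7,59.5,0,0,-44],[77,-7,59.5,0,0,-44]], "grip": 65}}

```text
time: 10.78
eef_pos: [0.4993, 0.3454, 0.1607]
eef_rot: [[-0.636, 0.771, 0.0], [0.771, 0.636, -0.0], [-0.0, 0.0, -1.0]]
wrist_force: [0.4, -0.1, 1.0]
grip_width: 0.0551
```

Run:
```python
from m import *
go((.4988,.3462,.080),39.8)
```

```text
MOVE [ 0.9  0.1 80.7] [ 0.01  0.02 -0.28] t 10.78 joints [ 25.  12. 104.  -0.  65. -14.]
```

Emit:
{"fn": "carry_out", "kwargs": {"motion": [[0.9,0,30,0,0,0],[0.9,0,55,0,0,0],[0.9,0,72,0,0,0],[0.9,0,80.5,0,0,0],[0.9,0,80.5,0,0,0],[0.9,0,80.5,0,0,0]]}}

```text
time: 11.52
eef_pos: [0.4995, 0.3464, 0.0813]
eef_rot: [[-0.636, 0.771, 0.002], [0.771, 0.636, 0.001], [-0.001, 0.002, -1.0]]
wrist_force: [-0.6, -0.1, -0.0]
grip_width: 0.0553
```

Emit:
{"fn": "carry_out", "kwargs": {"motion": [[0,0,0,0,0,0],[0,0,0,0,0,0],[0,0,0,0,0,0],[0,0,0,0,0,0],[0,0,0,0,0,0],[0,0,0,0,0,0],[0,0,0,0,0,0]], "grip": 5, "newtons": 35}}

```text
time: 12.4
eef_pos: [0.4998, 0.3465, 0.0819]
eef_rot: [[-0.636, 0.771, 0.003], [0.771, 0.636, 0.001], [-0.001, 0.003, -1.0]]
wrist_force: [-1.4, -1.3, 5.7]
grip_width: 0.0194
```

Emit:
{"fn": "carry_out", "kwargs": {"motion": [[0,0,-10,0,0,0],[0,0,-30,0,0,0],[0,0,-55,0,0,0],[0,0,-80,0,0,0],[0,0,-100,0,0,0],[0,0,-100,0,0,0]]}}

```text
time: 13.15
eef_pos: [0.5008, 0.3471, 0.1848]
eef_rot: [[-0.636, 0.771, 0.007], [0.771, 0.636, 0.003], [-0.002, 0.008, -1.0]]
wrist_force: [0.9, 0.1, -1.4]
grip_width: 0.0194
```

Run:
```python
from m import *
st,im,C=shot("wrist","w7"); print(st["eef_pos"],st["eef_rot"][:,2],st["wrist_force"],st["grip_width"])
go((.508,.196,.17),-4)
go((.5145,.1187,.17),-4)
```

```text
[0.50076188 0.34706082 0.18484246] [ 0.00729131  0.00315485 -0.99996844] [ 0.92805972  0.14475196 -1.44391938] 0.0194311553989507
MOVE [-121.3  -89.6   12.7] [ 2.800e-01 -2.000e-02  4.352e+01] t 13.2 joints [ 25.  10. 103.  -0.  67. -14.]
MOVE [-185.1 -133.8   12.6] [ 2.800e-01 -2.000e-02  4.352e+01] t 13.2 joints [ 25.  10. 103.  -0.  67. -14.]
```

View pics/w7.png

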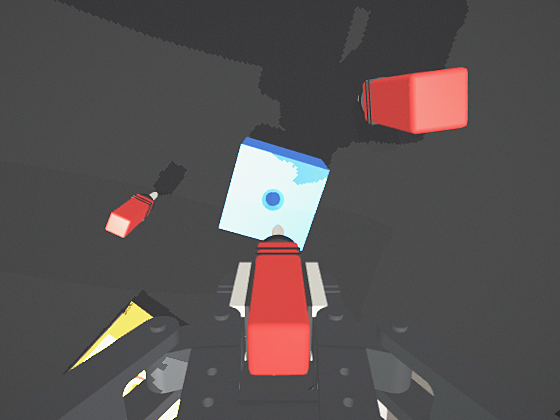

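The probe is held square, with its tip at (278,226) and its barrel top at about (278,347). The big and small look-alikes are untouched. I'll back off to view the terminal ahead of the tip.

Run:
```python
from m import *
st=telemetry.read_state(); C=cam("wrist",st); p=st["eef_pos"];M=st["eef_rot"]
# tool-frame intersection with plane tool z = h
def tool(uv,h):
    o,r=ray(C,uv); o=M.T@(o-p); r=r[0]@M; return (o+r*(h-o[2])/r[2])*1000
print("tip",tool((278,227),.0699),"barrel top",tool((278,347),.0699-.116))
go((.554,.071,.19),39.8)
```

```text
tip [ 0.9653322   1.01404992 69.9       ] barrel top [  2.73070974   0.87752124 -46.1       ]
MOVE [-247.1 -133.6   -7.3] [ 0.26  0.08 -0.28] t 13.2 joints [ 25.  10. 103.  -0.  67. -14.]
```

Emit:
{"fn": "carry_out", "kwargs": {"motion": [[-50,-27,-7,0.3,0,0],[-104,-56,-7,0.3,0,0],[-158,-85,-7,0.3,0,0],[-210,-114,-7,0.3,0,0],[-240,-130,-7,0.3,0,0],[-247,-133.5,-7,0.3,0,0],[-247,-133.5,-7,0.3,0,0],[-247,-133.5,-7,0.3,0,0]]}}

```text
time: 14.2
eef_pos: [0.5535, 0.0724, 0.1892]
eef_rot: [[-0.637, 0.77, -0.001], [0.77, 0.637, -0.001], [-0.0, -0.001, -1.0]]
wrist_force: [0.3, 0.1, 0.1]
grip_width: 0.0195
```

```bash
cat > t.py <<'E'
from m import *
def term(name,box=None):
    st,im,C=shot("wrist",name); print(st["eef_pos"],st["eef_rot"][:,2].round(4),st["wrist_force"].round(1),st["qd"].round(1))
    m=((lambda h:((h[:,:,0]<8)|(h[:,:,0]>172))&(h[:,:,1]>120)&(h[:,:,2]>50))(cv2.cvtColor(im,cv2.COLOR_RGB2HSV))).astype(np.uint8)
    cs=cv2.findContours(m,0,1)[0]; out=[]
    for c in cs:
        if len(c)>25:
            P=plane(C,c.reshape(-1,2),.055)[:,:2].astype(np.float32)*1000
            print("red",cv2.boundingRect(c),[np.round(v,1) for v in cv2.fitEllipse(P)])
    return st,im,C
E
python3 -c "
from t import *
term('w8')"
```

```text
[0.55353464 0.07236382 0.18916101] [-7.0e-04 -1.1e-03 -1.0e+00] [0.3 0.1 0.1] [ 0.3 -0.3 -0.3 -0.2 -0.  -0.1]
red (247, 255, 63, 121) [array([627.9, -15.9]), array([ 57.6, 144.1]), np.float64(39.8)]
red (257, 250, 42, 3) [array([581.7,  39.1]), array([ 1.9, 73.3]), np.float64(129.6)]
red (258, 242, 41, 5) [array([578.2,  44.2]), array([ 3.8, 45.6]), np.float64(129.7)]
red (254, 98, 48, 49) [array([515.8, 118.9]), array([34.7, 34.8]), np.float64(163.6)]
```

View pics/w8.png

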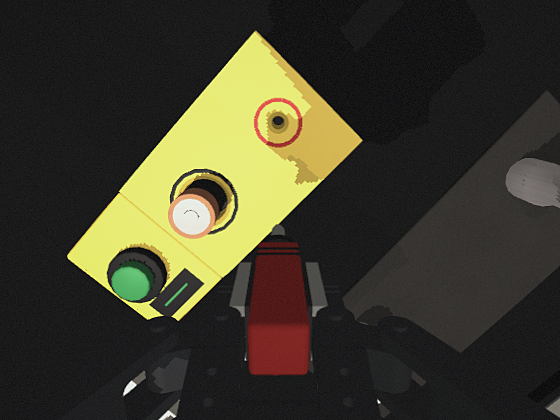

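```bash
python3 - <<'E'
from m import *
for i in range(2): print(viewer.calibration("wrist")["mount"][:,1:].round(4).tolist(), viewer.calibration("wrist")["cx"])
st=telemetry.read_state(); C=cam("wrist",st); p=st["eef_pos"];M=st["eef_rot"]
print(M@M.T)
o,r=ray(C,(278,227)); print(M.T@(o-p),r[0]@M)
im=cv2.cvtColor(np.ascontiguousarray(cv2.imread("pics/w8.png")[:,:,::-1]),cv2.COLOR_RGB2GRAY)
def tool(uv,h):
    o,r=ray(C,uv); o=M.T@(o-p); r=r[0]@M; return (o+r*(h-o[2])/r[2])*1000
print("tip",tool((278,227),.0699),"cell",tool((279,324),-.0295),"term",tool((278,122.5),p[2]-.055))
E
python3 - <<'E'
import cv2
a=cv2.imread("pics/w7.png"); b=cv2.imread("pics/w8.png")
cv2.imwrite("pics/x.png",cv2.hconcat([cv2.resize(a[205:275,238:318],(400,350)),cv2.resize(b[205:275,238:318],(400,350))]))
E
```

```text
[[-0.9535, -0.3015, 0.0783], [-0.0001, 0.0013, 0.0007], [-0.3015, 0.9535, -0.1424], [0.0, 0.0, 1.0]] 278.01746209050384
[[-0.9535, -0.3015, 0.0783], [-0.0001, 0.0013, 0.0007], [-0.3015, 0.9535, -0.1424], [0.0, 0.0, 1.0]] 278.01746209050384
[[ 1.00000000e+00  3.81605514e-17  3.53497919e-17]
 [ 3.81605514e-17  1.00000000e+00 -3.91267810e-18]
 [ 3.53497919e-17 -3.91267810e-18  1.00000000e+00]]
[ 0.07829858  0.0007456  -0.14236821] [-0.34232313  0.00120357  0.93958152]
tip [ 0.96168138  1.01750645 69.9       ] cell [ -0.26129733   1.26406833 -29.5       ] term [ 59.99600873   1.07538636 134.35933943]
```

View pics/x.png

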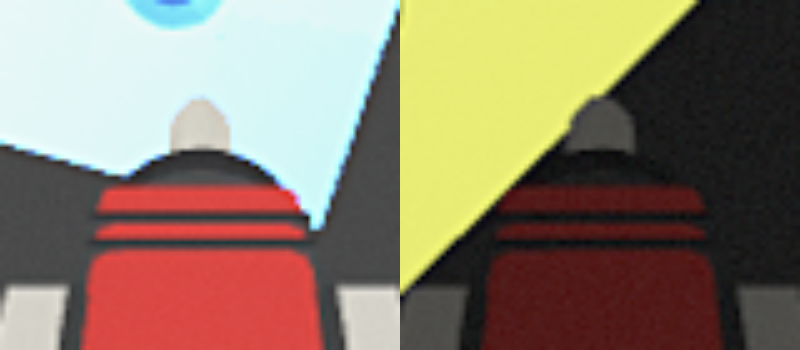

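The tip apex is at about (278,225) and the terminal at (278,122.5). In the same camera, the tip needs to go about 58.8 mm along tool x and about 0 mm along y. The terminal-to-well distance measures 85.0 mm, as specified.

Emit:
{"fn": "carry_out", "kwargs": {"motion": [[30,0,0,0,0,0],[52,0,10,0,0,0],[58.8,0,28,0,0,0],[58.8,0,44,0,0,0],[58.8,0,52,0,0,0],[58.8,0,54,0,0,0],[58.8,0,54,0,0,0]]}}

```text
time: 15.12
eef_pos: [0.5166, 0.1173, 0.1355]
eef_rot: [[-0.637, 0.771, 0.0], [0.771, 0.637, -0.001], [-0.001, -0.001, -1.0]]
wrist_force: [-0.6, -0.3, 0.2]
grip_width: 0.0196
```

Run:
```python
from h import *
s=telemetry.read_state(); M=s["eef_rot"]; print(s["eef_pos"],s["wrist_force"],M[:,2])
print("tool shift to wanted TCP", M.T@(np.array([.55353,.07236,.135])+rot(39.6)@np.array([.0588,0,0])-s["eef_pos"])*1000)
go((.5158,.1189,.135),39.6)
```

```text
[0.51662002 0.11726997 0.13546334] [-0.597635   -0.33387034  0.19713375] [ 5.42829576e-05 -1.30643561e-03 -9.99999145e-01]
tool shift to wanted TCP [ 0.66940132 -0.18687236  0.46279578]
MOVE [1.8 0.4 0.5] [-0.05  0.06 -0.01] t 15.12 joints [  2.   4. 115.  -0.  61. -38.]
```

Emit:
{"fn": "carry_out", "kwargs": {"motion": [[0.8,0,4,0,0,0],[0.8,0,8,0,0,0],[0.8,0,11,0,0,0],[0.8,0,13,0,0,0],[0.8,0,14.5,0,0,0],[0.8,0,16,0,0,0],[0.8,0,16,0,0,0]]}}

```text
time: 16.0
eef_pos: [0.5161, 0.1179, 0.1194]
eef_rot: [[-0.637, 0.771, -0.0], [0.771, 0.637, -0.001], [-0.001, -0.001, -1.0]]
wrist_force: [0.3, -0.0, -1.3]
grip_width: 0.0196
```

Emit:
{"fn": "carry_out", "kwargs": {"motion": [[0,0,1,0,0,0],[0,0,2,0,0,0],[0,0,3,0,0,0],[0,0,4,0,0,0],[0,0,5,0,0,0],[0,0,5,0,0,0]]}}

```text
time: 16.75
eef_pos: [0.516, 0.1179, 0.1142]
eef_rot: [[-0.637, 0.771, -0.0], [0.771, 0.637, -0.001], [-0.001, -0.001, -1.0]]
wrist_force: [0.1, -0.1, -0.5]
grip_width: 0.0198
```

Emit:
{"fn": "carry_out", "kwargs": {"motion": [[0,0,1.5,0,0,0],[0,0,3,0,0,0],[0,0,4.5,0,0,0],[0,0,6,0,0,0],[0,0,7.5,0,0,0],[0,0,9,0,0,0],[0,0,10,0,0,0],[0,0,10,0,0,0]]}}

```text
time: 17.75
eef_pos: [0.5159, 0.1178, 0.1041]
eef_rot: [[-0.637, 0.771, -0.001], [0.771, 0.637, -0.001], [-0.001, -0.001, -1.0]]
wrist_force: [0.3, -0.2, -0.8]
grip_width: 0.0195
```

Emit:
{"fn": "carry_out", "kwargs": {"motion": [[0,0,2,0,0,0],[0,0,4,0,0,0],[0,0,6,0,0,0],[0,0,8,0,0,0],[0,0,10,0,0,0],[0,0,12,0,0,0],[0,0,14,0,0,0],[0,0,14,0,0,0]]}}

```text
time: 18.75
eef_pos: [0.5158, 0.1178, 0.0899]
eef_rot: [[-0.637, 0.771, -0.001], [0.771, 0.637, -0.001], [-0.0, -0.002, -1.0]]
wrist_force: [-0.1, 0.1, 0.3]
grip_width: 0.0196
```

Emit:
{"fn": "carry_out", "kwargs": {"motion": [[0,0,1,0,0,0],[0,0,2,0,0,0],[0,0,3,0,0,0],[0,0,4,0,0,0],[0,0,4.5,0,0,0],[0,0,4.5,0,0,0]]}}

```text
time: 19.5
eef_pos: [0.5157, 0.1178, 0.0853]
eef_rot: [[-0.637, 0.771, -0.001], [0.771, 0.637, -0.001], [-0.0, -0.002, -1.0]]
wrist_force: [0.1, 0.6, -0.2]
grip_width: 0.0193
```

Emit:
{"fn": "carry_out", "kwargs": {"motion": [[0,0,0.3,0,0,0],[0,0,0.6,0,0,0],[0,0,0.9,0,0,0],[0,0,0.9,0,0,0]]}}

```text
time: 20.0
eef_pos: [0.5158, 0.1178, 0.085]
eef_rot: [[-0.637, 0.771, -0.001], [0.771, 0.637, -0.001], [-0.0, -0.002, -1.0]]
wrist_force: [-2.2, -0.7, 4.0]
grip_width: 0.0194
```

Contact came at TCP z = 0.0850 with about 4 N. The predicted height for a flush collar is 0.0849. I'll release and retreat.

Emit:
{"fn": "carry_out", "kwargs": {"motion": [[0,0,-0.3,0,0,0],[0,0,-0.3,0,0,0],[0,0,-0.3,0,0,0],[0,0,-0.3,0,0,0],[0,0,-40,0,0,0],[0,0,-90,0,0,0],[0,0,-120,0,0,0],[0,0,-120,0,0,0]], "grip": 60}}

```text
time: 21.0
eef_pos: [0.5178, 0.1181, 0.2082]
eef_rot: [[-0.637, 0.771, 0.006], [0.771, 0.637, -0.001], [-0.004, 0.004, -1.0]]
wrist_force: [-0.6, -0.2, -0.7]
grip_width: 0.0511
```

Run:
```python
from h import *
s=telemetry.read_state(); print(s["eef_pos"],s["grip_width"])
go((.5036,-.107,.20),-4)
```

```text
[0.51782936 0.1180984  0.20823975] 0.05113743976079583
MOVE [-164.4 -154.5    8.4] [ 0.3   0.17 43.59] t 21.0 joints [  2.  -1. 112.  -0.  69. -38.]
```

Now I'll move to a view pose before the button, with the whole tester ahead, closing the fingers on the way.

Emit:
{"fn": "carry_out", "kwargs": {"motion": [[-40,-38,0,0,0,10],[-80,-76,0,0,0,20],[-120,-113,0,0,0,30],[-150,-140,4,0.3,0.2,40],[-164.5,-154.5,8,0.3,0.2,43.6],[-164.5,-154.5,8,0.3,0.2,43.6],[-164.5,-154.5,8,0.3,0.2,43.6],[-164.5,-154.5,8,0.3,0.2,43.6]], "grip": 0}}

```text
time: 22.0
eef_pos: [0.5036, -0.1061, 0.2002]
eef_rot: [[0.068, 0.998, -0.001], [0.998, -0.068, 0.001], [0.001, -0.001, -1.0]]
wrist_force: [0.9, -0.3, 0.2]
grip_width: -0.0003
```

Run:
```python
from m import *
st,im,C=shot("wrist","w9"); print(st["eef_pos"],st["qd"].round(1),st["grip_width"])
g=[b for b in blobs(im,(50,70,50),(85,255,255),150)]
for b in g[:4]: print("green",b[0],b[1],b[2],[ell(b[3],z,C) for z in(.060,.066,.070)])
for b in blobs(im,(0,110,40),(4,255,255),60)+blobs(im,(176,110,40),(180,255,255),60): print("red",b[0],b[1],b[2])
s2,ims,Cs=shot("scene","s9"); s3,imt,Ct=shot("top","t9")
# expected probe positions when flush
X=[(.5158,.1180,.125)]
print("probe top expected px scene",proj(Cs,X),"top",proj(Ct,X),"wrist",proj(C,X))
o=np.zeros((600,800,3),np.uint8)
o[:300,:400]=cv2.resize(im,(400,300)); o[:300,400:]=cv2.resize(ims[145:220,220:320],(400,300),interpolation=2)
o[300:,:400]=cv2.resize(imt[205:295,230:350],(400,300),interpolation=2)
o[300:,400:]=cv2.resize(im[0:150,200:400],(400,300),interpolation=2)
cv2.imwrite("pics/c9.png",o[:,:,::-1])
```

```text
[ 0.5036411  -0.10607978  0.20015559] [ 0.1 -0.3 -0.3 -0.   0.   0. ] -0.00026162934927899764
green 4756 [538.9 279.7] [508 217  52 140] [(array([ 0.73087418, -0.20040902]), (47.542840242385864, 153.20546925067902)), (array([ 0.72615916, -0.19674565]), (46.533405780792236, 149.95236694812775)), (array([ 0.72301573, -0.19430342]), (45.860402286052704, 147.78418838977814))]
green 1534 [273.  130.1] [251 108  45  45] [(array([ 0.50343329, -0.05170253]), (32.6855331659317, 32.894521951675415)), (array([ 0.50354737, -0.05119656]), (31.99154883623123, 32.19608962535858)), (array([ 0.50362343, -0.05085924]), (31.528886407613754, 31.730465590953827))]
green 150 [320.  121.4] [318 102   5  40] [(array([ 0.5394398 , -0.04776604]), (2.398231765255332, 53.64842340350151)), (array([ 0.53878939, -0.0473433 ]), (2.3473070468753576, 52.509501576423645)), (array([ 0.53835577, -0.04706191]), (2.313361968845129, 51.74938961863518))]
probe top expected px scene [[303.17767183 154.03559651]] top [[253.86561851 251.99216822]] wrist [[ 271.9816635  -211.39958228]]
```

View pics/c9.png

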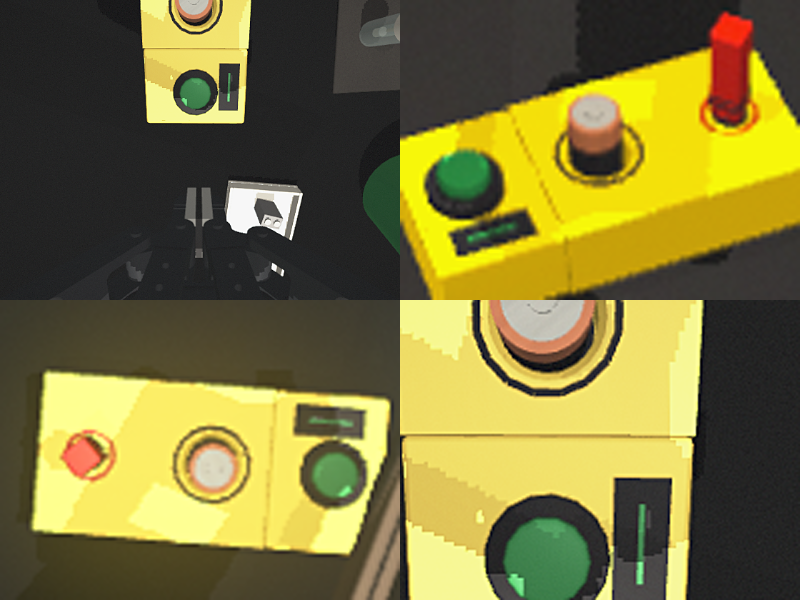

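The composite shows the cell upright in its well and the probe upright in the terminal, with the collar on the ring. The button is centred at (273,130), and its diameter matches 32 mm at z of about 0.066. I'll check the probe height numerically, since its top should be at 0.131 (I projected 0.125 by mistake), then go above the button.

Run:
```python
from m import *
C=cam("scene"); im=np.ascontiguousarray(cv2.imread("pics/s9.png")[:,:,::-1])
for b in blobs(im,(0,150,60),(8,255,255),40):
    if 280<b[1][0]<325: print("red",b[0],b[1],b[2])
print("top face at .131",proj(C,(.5158,.1185,.131)),"ring",proj(C,(.5158,.1189,.055)),"well",proj(C,(.5097,.0341,.055)))
go((.5036,-.0510,.085),-4)
```

```text
red 240 [302.  160.8] [296 148  12  28]
top face at .131 [[303.42957445 152.19037264]] ring [[302.81551109 173.78293846]] well [[270.36246858 183.25380574]]
MOVE [ 55.2  -4.  115.6] [ 0.   -0.03  0.08] t 22.15 joints [-23.  -2. 114.   0.  68. -19.]
```

Emit:
{"fn": "carry_out", "kwargs": {"motion": [[40,-3,10,0,0,0],[55,-3.5,50,0,0,0],[55,-3.5,95,0,0,0],[55,-3.5,115,0,0,0],[55,-3.5,115,0,0,0],[55,-3.5,115,0,0,0]]}}

```text
time: 22.9
eef_pos: [0.5051, -0.0513, 0.0868]
eef_rot: [[0.068, 0.998, 0.002], [0.998, -0.068, -0.0], [-0.0, 0.002, -1.0]]
wrist_force: [-0.5, 0.0, 1.0]
grip_width: 0.0001
```

The probe top is seen at row 151.8 against 152.2 predicted for flush, so it's seated. Now I'll press the button.

Emit:
{"fn": "carry_out", "kwargs": {"motion": [[0,-1,6,0,0,0],[0,-1,12,0,0,0],[0,-1,16,0,0,0],[0,-1,19,0,0,0],[0,-1,21,0,0,0],[0,-1,21,0,0,0]]}}

```text
time: 23.65
eef_pos: [0.5052, -0.0516, 0.0706]
eef_rot: [[0.067, 0.998, 0.001], [0.998, -0.067, -0.0], [-0.0, 0.001, -1.0]]
wrist_force: [-10.4, 2.9, 25.9]
grip_width: -0.0
```

Emit:
{"fn": "carry_out", "kwargs": {"motion": [[0,0,-0.5,0,0,0],[0,0,-0.5,0,0,0]]}}

```text
time: 23.9
eef_pos: [0.5054, -0.0517, 0.072]
eef_rot: [[0.067, 0.998, 0.001], [0.998, -0.067, -0.001], [-0.0, 0.001, -1.0]]
wrist_force: [-1.2, 0.4, 3.4]
grip_width: 0.0
```

Emit:
{"fn": "carry_out", "kwargs": {"motion": [[0,0,-2,0,0,0],[0,0,-2,0,0,0]]}}

```text
time: 24.15
eef_pos: [0.5054, -0.0517, 0.0739]
eef_rot: [[0.067, 0.998, 0.001], [0.998, -0.067, -0.001], [-0.0, 0.001, -1.0]]
wrist_force: [-0.6, -0.1, 2.1]
grip_width: 0.0
```

Emit:
{"fn": "carry_out", "kwargs": {"motion": [[0,0,-2,0,0,0],[0,0,-2,0,0,0]]}}

```text
time: 24.4
eef_pos: [0.5054, -0.0517, 0.0758]
eef_rot: [[0.067, 0.998, 0.001], [0.998, -0.067, -0.0], [-0.0, 0.001, -1.0]]
wrist_force: [0.2, -0.5, 1.3]
grip_width: 0.0002
```

Emit:
{"fn": "carry_out", "kwargs": {"motion": [[0,0,-2,0,0,0],[0,0,-2,0,0,0]]}}

```text
time: 24.65
eef_pos: [0.5051, -0.0516, 0.0774]
eef_rot: [[0.067, 0.998, 0.001], [0.998, -0.067, -0.0], [-0.0, 0.001, -1.0]]
wrist_force: [0.3, -0.1, -0.2]
grip_width: 0.0002
```

Emit:
{"fn": "carry_out", "kwargs": {"motion": [[0,0,-8,0,0,0],[0,0,-8,0,0,0]]}}

```text
time: 24.9
eef_pos: [0.5055, -0.0518, 0.0862]
eef_rot: [[0.067, 0.998, 0.002], [0.998, -0.067, -0.001], [-0.001, 0.002, -1.0]]
wrist_force: [0.3, 0.6, -0.4]
grip_width: 0.0002
```

The force profile is clear: contact at about 0.0765, a spring of about 0.8 N/mm, then a hard stop at 0.0706 after 6 mm of travel. The button then followed the fingers back up. I'll retreat and make the final checks.

Emit:
{"fn": "carry_out", "kwargs": {"motion": [[0,0,-50,0,0,0],[0,0,-100,0,0,0],[-60,0,-130,0,0,0],[-90,0,-130,0,0,0],[-90,0,-130,0,0,0],[-90,0,-130,0,0,0]]}}

```text
time: 25.65
eef_pos: [0.4988, -0.1409, 0.2156]
eef_rot: [[0.068, 0.998, 0.001], [0.998, -0.068, 0.0], [0.0, 0.001, -1.0]]
wrist_force: [-0.3, 0.6, 0.5]
grip_width: -0.0001
```

Run:
```python
from m import *
for n in("scene","top"):
    st,im,C=shot(n,n+"_end"); i0=cv2.imread(f"pics/{n}0.png")[:,:,::-1]; i0=np.ascontiguousarray(i0)
    if n=="scene":
        for k,I in(("start",i0),("s9",np.ascontiguousarray(cv2.imread("pics/s9.png")[:,:,::-1])),("end",im)):
            for c,lo,hi in(("red",(0,150,60),(8,255,255)),("green",(55,120,60),(80,255,255))):
                print(k,c,[(b[0],b[1].tolist()) for b in blobs(I,lo,hi,80)])
            # bystanders on mat (bright greys)
            print(k,"bright",[(b[0],b[1].tolist()) for b in blobs(I,(0,0,140),(180,70,255),25) if 90<b[1][0]<420 and 180<b[1][1]<280])
print(st["time"],st["eef_pos"],st["wrist_force"],st["qd"].round(1))
```

```text
start red [(590, [6.7, 95.3]), (383, [417.8, 114.8]), (210, [379.2, 129.3]), (148, [336.9, 128.2])]
start green [(5180, [213.0, 314.8]), (184, [126.5, 262.9]), (128, [235.4, 188.3])]
start bright [(3033, [155.7, 261.0]), (269, [381.9, 228.9]), (258, [296.2, 250.8]), (200, [388.1, 203.0])]
s9 red [(586, [6.7, 95.3]), (382, [417.8, 114.7]), (240, [302.0, 160.8]), (148, [336.9, 128.2])]
s9 green [(5177, [213.0, 314.8]), (181, [126.5, 263.0]), (130, [235.5, 188.3])]
s9 bright [(3293, [155.5, 260.5]), (272, [381.9, 228.9]), (263, [296.2, 250.9]), (201, [388.1, 203.0])]
end red [(587, [6.7, 95.2]), (380, [417.8, 114.7]), (234, [302.1, 161.0]), (148, [336.9, 128.2])]
end green [(5179, [213.0, 314.8]), (184, [126.5, 263.0]), (128, [235.4, 188.3])]
end bright [(3285, [155.5, 260.6]), (271, [381.9, 228.9]), (263, [296.2, 250.9]), (201, [388.1, 203.0])]
25.7 [ 0.49886088 -0.14054107  0.21551003] [-0.53035832  0.78291424  0.19630632] [ 0.5 -0.   0.1  0.  -0.1 -0.1]
```

Everything is in place: the bystanders haven't moved, the button is back up, and the probe and cell are seated. I'll hand in.

```bash
python3 -c "
from bench import job_done
print(job_done())"
```

```text
the job is handed in; nothing more can be done
None
```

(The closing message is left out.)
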